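Rebuild the slip clutch on its hub

TASK

Put the slip clutch back together on the upright hub: first the bronze bush down over the sleeve, then the chain sprocket over the bush, the sound brown lining ring, the bright pressure plate, and last the dark disc-spring pack with its wide rim down, each resting flat on what is below it. Leave the broken black lining and the nut lying where they are; the nut is tightened by hand later.

Things in the scene. Friction and masses are not known exactly. Their poses are not given: they have to be found in the camera images.
- clutch_hub: The clutch hub, fixed upright on a dark blue-grey steel plate 100 x 100 x 12 mm that lies on the bench (screw heads stand 5 mm above it). A round flange 52 mm across carries a bonded brown lining ring: 52 mm outside, 37 mm inside, 6 mm thick. From the flange's centre rises the steel sleeve. Origin at the centre of the plate's underside, z up along the hub's axis. It does not move.
- hub_seat (a point): Centre of the hub flange's upper face, on the hub's axis, 38 mm above the bench; z up. The sleeve, 24 mm in diameter, rises 39 mm above it, then narrows to a 20 mm thread that ends 63 mm above it, tapered to 14 mm over the last 4 mm. The bonded lining ring stands round it, 6 mm high; the gap between sleeve and ring takes the bush.
- bush: Loose bronze bush, a plain tube standing on end: 34 mm outside, bore 27 mm, 20 mm tall, edges chamfered about 1 mm. Origin at the centre of its underside, z up along its axis. Seated, its underside lies on the flange face, level with hub_seat.
- sprocket: Loose mid-grey steel chain sprocket lying flat, 19 teeth: 62 mm over the teeth (may be gripped across the teeth), bore 37 mm, 10 mm thick. Origin at the centre of its underside, z up. Seated on the bonded lining and round the bush, its underside is 6 mm above hub_seat.
- lining: Loose sound friction lining, a whole flat brown ring of the same colour as the one on the hub: 52 mm outside, bore 37 mm, 7 mm thick. Origin at the centre of its underside, z up. Seated on the sprocket, round the top of the bush, its underside is 16 mm above hub_seat. It looks the same either side up.
- pressure_plate: Loose bright steel pressure plate, a flat ring with six small dark holes in its upper face: 52 mm outside, bore 27 mm, 9 mm thick. Origin at the centre of its underside, z up. Seated on the lining, its underside is 23 mm above hub_seat.
- disc_springs: Loose disc-spring pack, two dark blued conical spring washers nested as one rigid piece, lying with the wide rim down: 46 mm outside, bore 27 mm, 9.5 mm high in all, upright rim face 6 mm high. Origin at the centre of the wide rim's underside, z up towards the narrow end. Seated on the pressure plate, this point is 32 mm above hub_seat.
- old_lining: Broken old lining, black and glazed, a flat ring 52 mm across and 6 mm thick with a piece missing (C-shaped). Origin at the ring's centre, underside. Not used: leave it where it lies.
- nut: Rusty hexagon nut, 30 mm across the flats, 16 mm high, lying flat. Origin at the centre of its underside. Not used now: leave it where it lies.
Not all that is in view belongs to the job. What is shaped like the disc_springs but orange, purple or turquoise is not meant.

How it is judged:
On the way, in this order (a step that is already met when the one before it is completed fails the run):
1. the bronze bush is over the sleeve and down on the hub flange, inside the bonded lining (horizontal distance between bush and hub_seat below 0.005 m and z of bush in the frame of hub_seat between -0.0025 and 0.0025 m and angle between bush's own z axis and vertical below 0.06 rad), for 0.2 s.
2. the sprocket is over the bush and flat on the bonded lining (horizontal distance between sprocket and hub_seat below 0.005 m and z of sprocket in the frame of hub_seat between 0.0035 and 0.0085 m and angle between sprocket's own z axis and vertical below 0.06 rad), for 0.2 s.
3. the sound loose lining lies flat on the sprocket, round the bush (horizontal distance between lining and hub_seat below 0.005 m and z of lining in the frame of hub_seat between 0.0135 and 0.0185 m and angle between lining's own z axis and vertical below 0.06 rad), for 0.2 s.
4. the pressure plate is on the sleeve, flat on the lining (horizontal distance between pressure_plate and hub_seat below 0.005 m and z of pressure_plate in the frame of hub_seat between 0.0205 and 0.0255 m and angle between pressure_plate's own z axis and vertical below 0.06 rad), for 0.2 s.
5. the disc-spring pack is on the sleeve, wide rim down on the pressure plate (horizontal distance between disc_springs and hub_seat below 0.005 m and z of disc_springs in the frame of hub_seat between 0.0295 and 0.0345 m and angle between disc_springs's own z axis and vertical below 0.06 rad), for 0.2 s.
At the end, for the whole second after the job is handed in: Bush, sprocket, lining, pressure plate and disc-spring pack (wide rim down) are stacked on the hub: each within 5 mm of the hub axis, its underside within 2.5 mm of its seated height above hub_seat (0, 6, 16, 23 and 32 mm), tilted less than 0.06 rad, released and at rest (all of step 1 and all of step 2 and all of step 3 and all of step 4 and all of step 5 and linear speed of each of bush, sprocket, lining, pressure_plate, disc_springs below 0.02 m/s and contact force between the fingers and bush below 0.1 N and contact force between the fingers and sprocket below 0.1 N and contact force between the fingers and lining below 0.1 N and contact force between the fingers and pressure_plate below 0.1 N and contact force between the fingers and disc_springs below 0.1 N); the robot touches nothing.
It fails at once if the nut is shifted more than 20 mm (distance of nut from where it was at the start of the episode above 0.02 m).
It fails at once if the broken lining is shifted more than 20 mm (distance of old_lining from where it was at the start of the episode above 0.02 m).
It also fails if it takes over 102 s, if anything falls off the work surface, if the arm or the gripper's body presses on something with over 40 N, if the wrist force passes 120 N, or if a joint passes its speed limit or range.

ROBOT

A 6-joint arm with a two-finger parallel gripper is mounted at the origin on a cart in front of the work surface, level with it; the furniture and walls round the work are solid. World frame = base frame: x ahead of the robot, y to its left, z up, the work surface at z = 0. Lengths are in m, angles in rad, forces in N, time in s.
With the tool pointing down it reaches from about 0.275 to 0.75 m from the base axis. Payload 10.2 kg.
Tool frame: the origin (TCP) lies midway between the tips of the shut fingers; the grasp point (between the pads) lies 19 mm behind it; x points along the fingers, y is the direction in which the jaws open and shut, and the axes are right-handed (so a half turn about x gives the same grasp; the last joint's range is limited). The gripper opens to 85 mm and grips with 20 to 120 N. Pads are 22 mm wide; open, the fingers measure 114 mm over their backs; the gripper's body (76 mm by 85 mm) begins 54 mm behind the grasp point. The pads swing forward as they close: fully open they stand 13 mm farther back than shut.
Start: joints at [1, 0.313, 1.498, -0, 1.331, -0.223], TCP at [0.179, 0.494, 0.231] pointing down, gripper open.
Joint ranges: [-2.94, 2.94], [-0.97, 2.17], [0.19, 2.56], [-1.23, 4.37], [0.02, 3.11], [-2.88, 2.88]. Speed limits (rad/s): [2.39, 2.39, 3.01, 3.14, 3.14, 3.14].

INTERFACE

Orientations are given as a rotation vector (axis times angle).
In Python, from bench import env gives the robot as it stands. The module is installed in compiled form; this text tells all that it offers.
- The arm moves only by the tool send_rows, never from a script. Its argument "increments" is a list that holds one entry, the list of rows, each a list of 5 numbers: the closure, from -1 (fully open) to 1 (shut), then the shift along the tool's x, y, z in mm, then the turn about the tool's x in rad. A call has 1 to 20 rows; each row shifts and turns the commanded pose from where the row before left it, along the tool's axes as they then stand; what a row does not reach is not made up. A row lasts 1/8 s, in which the tool goes at most 62.5 mm and 10.7 degrees, less where a joint would pass 70% of its speed; a pose out of reach is approached as far as the arm can. A call is refused whole if a number of a shift passes 62.5 or a number of a turn 0.188, either way. A call with a gripper value outside its range is refused whole. The fingers move at their own pace and stop on an object; the grip force is fixed at half the most. Time passes only in rows, so rows that do not move let the fingers close. It gives the time, the measured TCP pose, the force and the opening at its end, in the units of the state.
- env.read_state(): the state, without advancing time (a new reading comes with each control period).
- env.capture(name): name is "side" or "top" or "wrist"; returns (picture, depth): 480x640x3 uint8, red, green, blue; 480x640 float32, m along the optical axis (not along the pixel's ray), 0 where there is no reading.
- env.camera_params(name): a dict with "mtx" (3x3 intrinsics, pixels), "R" (3x3) and "t" (3): a world point X has camera coordinates R X + t; the wrist camera has in their place "mount" (4x4, takes a point from camera to tool coordinates, whose origin is the TCP and whose axes are the tool frame's). Camera axes: x right, y down, z forward; pixel columns grow to the right and rows downward; lengths in m; the calibration is good to about 2 mm. A picture is of the moment at which its call begins: read the wrist's pose just before it. camera_params takes no time and is no camera call.
- env.finish_job(): hands the job in, once; it reports no verdict.
Trained networks look in the newest picture that a camera, given by its name, has taken for a name from the list of things; names that differ only in an ending like _2 or _b are one class to them, and where a whole thing is asked for, a point or a joint stands for the part that bears it (a point fixed in the world has none). Each returns a list of dicts, best first, with "score" (0 to 1); they miss things now and then, are a little off and sometimes report something else, mostly with a low value. They report only what shows in the picture. A call takes as long as a camera call. They do not tell look-alikes from the thing itself.
- env.look_for(camera, label): "location" ([x, y, z] in m, in world coordinates, good to about 4 mm: the middle of the surface that is visible of it).
- env.outline_of(camera, label): "pixels" (480x640 bool, what is visible of it).
- env.mark_of(camera, label): "location" ([x, y, z] in m, in world coordinates, good to about 4 mm: a listed point, or the origin of a listed thing).
The state is a dict: "time": time; "joint_positions": joint angles; "qd": joint speeds; "tau": joint torques, N m; "ee_pos": TCP position; "ee_rot": TCP orientation; "wrist_force": force on the tool from outside, world axes, zero at the start; "wrist_torque": the same for the moment, N m; "gripper_width": finger opening in m.
Only numpy, scipy, OpenCV 4.12 (cv2) and the standard library are available. Lean on these libraries where they do the work, as an engineer would, in place of code of your own. Each camera call takes 0.05 s, during which the arm holds its last target.

## Working session

There is one attempt and no reset: what is moved stays moved. The work goes in short steps, Python scripts to look and compute and a tool call to move; the robot and the scene stay as the last step left them, time stands still between calls to the robot, and variables do not carry over. Pictures are saved under pics/ and viewed, and the job is handed in when it is done.

Besides the shell and the picture viewer there is one more tool, called after ">>>" as a command line: name --argument value ..., lists and objects as JSON in quotes. send_rows: Moves the arm, as the interface text tells. Its arguments: {"type":"object","properties":{"increments":{"type":"array","items":{"type":"array","items":{"type":"array","items":{"type":"number"}}}}},"required":["increments"]}

```bash
mkdir -p pics; cat > h.py <<'E'
import numpy as np,cv2
from bench import env
from scipy.spatial.transform import Rotation as Ro
def save(n,img): cv2.imwrite('pics/'+n+'.png',img[:,:,::-1])
def world(cam,dep,us,vs,p,st=None):
    d=dep[vs,us]; K=p['mtx']; X=np.stack([(us-K[0,2])/K[0,0]*d,(vs-K[1,2])/K[1,1]*d,d],-1)
    if 'R' in p: return (X-p['t'])@p['R']
    M=np.array(p['mount']); T=X@M[:3,:3].T+M[:3,3]
    R=Ro.from_rotvec(st['ee_rot']).as_matrix()
    return T@R.T+np.array(st['ee_pos'])
E
python3 - <<'E'
from h import *
s=env.read_state();print(s['time'],s['ee_pos'],s['ee_rot'],s['gripper_width'])
for c in('top','side'):
    im,d=env.capture(c);save(c+'0',im);np.savez(c+'0',im=im,d=d)
    p=env.camera_params(c);print(c,p)
    for l in ['clutch_hub','hub_seat','bush','sprocket','lining','pressure_plate','disc_springs','old_lining','nut']:
        if c=='side' and l not in('hub_seat','bush'):continue
        print(l,[(np.round(r['location'],4).tolist(),round(r['score'],2)) for r in env.mark_of(c,l)])
print(env.read_state()['time'],env.camera_params('wrist'))
E
```

```text
0.0 [0.1788052  0.49333009 0.23072269] [ 0.27197116  1.55404121 -0.27391258] 0.08545489819494322
top {'mtx': array([[450.84676855,   0.        , 327.68197043],
       [  0.        , 450.84676855, 238.02532838],
       [  0.        ,   0.        ,   1.        ]]), 'R': array([[ 0.01938924, -0.9998031 , -0.00422143],
       [-0.99371516, -0.01880526, -0.1103474 ],
       [ 0.11024629,  0.00633445, -0.99388411]]), 't': array([-0.02374351,  0.55228379,  0.86189324])}
clutch_hub [([0.4276, -0.0876, 0.0022], 0.65)]
hub_seat [([0.4258, -0.0883, 0.0403], 0.81)]
bush [([0.6009, 0.0937, -0.0038], 0.5)]
sprocket [([0.4599, -0.3235, -0.0009], 0.87), ([0.4249, -0.0861, 0.0383], 0.26)]
lining [([0.4565, 0.3182, -0.0007], 0.68)]
pressure_plate [([0.6185, -0.1048, 0.0027], 0.56)]
disc_springs [([0.5379, 0.0232, 0.0017], 0.77), ([0.4731, 0.191, -0.004], 0.72), ([0.4327, 0.1006, -0.0002], 0.56), ([0.5926, 0.1813, -0.0018], 0.52), ([0.5251, 0.1277, 0.0017], 0.52)]
old_lining [([0.6541, -0.2682, 0.0032], 0.79)]
nut [([0.6396, 0.2525, -0.0038], 0.5)]
side {'mtx': array([[535.04994286,   0.        , 313.6
[... 216 characters left out ...]
      [ 0.40093265, -0.80186037, -0.44302705]]), 't': array([0.47758095, 0.15498057, 0.94527332])}
hub_seat [([0.4249, -0.0846, 0.0349], 0.83)]
bush [([0.6, 0.0901, -0.0008], 0.56)]
0.65 {'mtx': array([[392.47124153,   0.        , 310.08927016],
       [  0.        , 392.47124153, 237.77070549],
       [  0.        ,   0.        ,   1.        ]]), 'mount': array([[-6.76319178e-05, -3.22513673e-01,  9.46564803e-01,
        -1.43082909e-01],
       [ 9.99999777e-01, -6.51366861e-04, -1.50483956e-04,
         6.63767234e-04],
       [ 6.65094078e-04,  9.46564581e-01,  3.22513645e-01,
        -8.45304470e-02],
       [ 0.00000000e+00,  0.00000000e+00,  0.00000000e+00,
         1.00000000e+00]])}
```

View pics/top0.png

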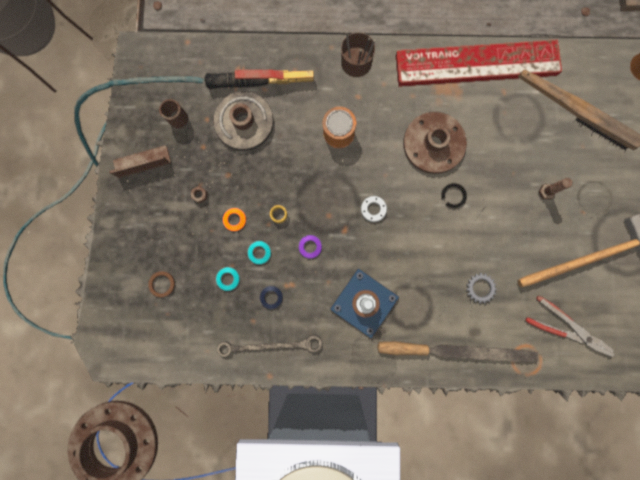

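View pics/side0.png

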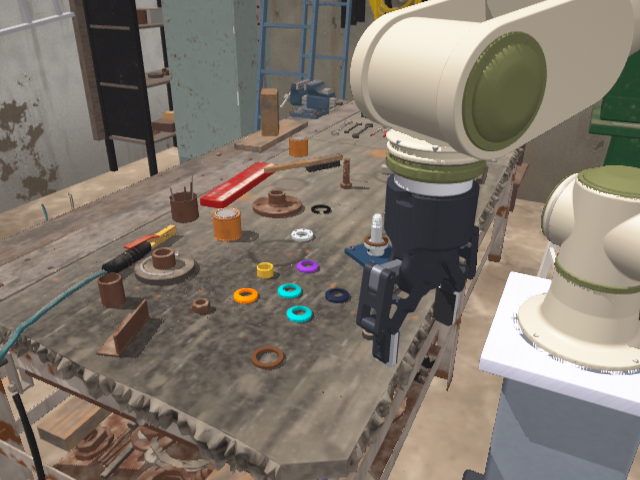

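The top view shows the hub at (365,303), bush at (279,214) and sprocket at (481,289). The lining is at (161,285) and the pressure plate at (374,208). The dark pack is at (271,298); the orange, purple and turquoise rings are decoys. Next I refine the positions.

```bash
python3 - <<'E'
from h import *
s=env.read_state();R=Ro.from_rotvec(s['ee_rot']).as_matrix();print(np.round(R,4))
z=np.load('top0.npz');im,d=z['im'],z['d'];p=env.camera_params('top')
vv,uu=np.mgrid[0:480,0:640]
W=world('top',d,uu.ravel(),vv.ravel(),p).reshape(480,640,3)
def circ(P):
    A=np.c_[2*P,np.ones(len(P))];c=np.linalg.lstsq(A,(P**2).sum(1),rcond=None)[0];return c[0],c[1],np.sqrt(c[2]+c[0]**2+c[1]**2)
for n,u,v,h in [('bush',279,214,20),('sprocket',481,289,10),('lining',161,285,7),('pplate',374,208,9),('disc',271,298,9.5),('nut',199,195,16),('oldl',454,196,6)]:
    sl=(slice(v-22,v+23),slice(u-22,u+23));w=W[sl];zb=np.median(w[:,:,2]);m=w[:,:,2]>zb+h*.0005
    yy,xx=np.nonzero(m);keep=np.hypot(xx-22,yy-22)<20
    P=w[m][keep];top=P[P[:,2]>zb+h*.0007]
    (c,r)=cv2.minEnclosingCircle(P[:,:2].astype(np.float32)*1000)
    print(n,'bench',round(zb*1e3,1),'maxz',np.round(np.percentile(P[:,2],90)*1e3,1),'n',len(P),'mean',np.round(P[:,:2].mean(0)*1e3,1),'enc',np.round(c,1),round(r,1))
# hub by z layer
w=W[260:350,320:410].reshape(-1,3)
for a,b in[(8,20),(30,41),(41,47),(60,76),(80,95),(95,110)]:
    q=w[(w[:,2]*1e3>a)&(w[:,2]*1e3<b)]
    if len(q)>3:
        c,r=cv2.minEnclosingCircle(q[:,:2].astype(np.float32)*1000);print(a,b,len(q),np.round(q.mean(0)*1e3,1),np.round(c,1),round(r,1))
big=cv2.resize(im[150:350,130:510],None,fx=2.1,fy=2.1,interpolation=cv2.INTER_CUBIC);save('topzoom',big)
E
```

```text
[[ 0.      0.3408  0.9401]
 [ 0.      0.9401 -0.3408]
 [-1.      0.      0.    ]]
bush bench -2.2 maxz 20.5 n 107 mean [597.3  85.6] enc [536.   38.1] 99.6
sprocket bench -1.5 maxz 10.4 n 388 mean [ 460.  -318.7] enc [ 456.6 -185.6] 166.8
lining bench -2.2 maxz 7.1 n 293 mean [454.8 317.2] enc [455.8 165. ] 183.8
pplate bench -1.7 maxz 9.7 n 379 mean [ 614.7 -104. ] enc [547.3 -67.8] 105.1
disc bench -2.0 maxz 8.5 n 269 mean [433.6  96. ] enc [439.   50.9] 71.3
nut bench -2.4 maxz 16.2 n 149 mean [638. 251.] enc [552.1 123.7] 172.9
oldl bench -1.8 maxz 6.9 n 257 mean [ 646.2 -268.3] enc [ 567.2 -155.9] 177.6
8 20 1957 [421.2 -89.8  11.3] [392.6 -86.6] 101.4
30 41 200 [425.8 -85.2  37.5] [425.9 -87.7] 25.7
41 47 238 [425.9 -88.9  42.9] [425.9 -88. ] 26.0
60 76 14 [428.2 -82.8  71.2] [425.7 -88.1] 12.1
80 95 13 [428.4 -82.9  90.3] [426.2 -88. ] 10.3
95 110 97 [425.7 -88.   98.7] [425.9 -87.8] 10.1
```

View pics/topzoom.png

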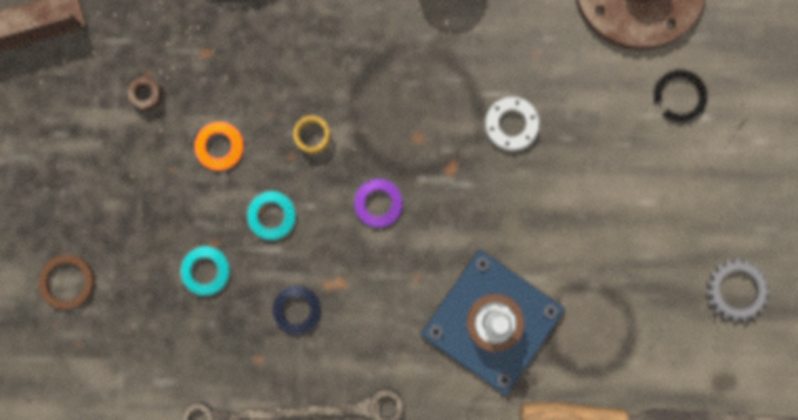

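```bash
python3 - <<'E'
from h import *
z=np.load('top0.npz');im,d=z['im'],z['d'];p=env.camera_params('top')
vv,uu=np.mgrid[0:480,0:640]
W=world('top',d,uu.ravel(),vv.ravel(),p).reshape(480,640,3)
for n,u,v,h in [('bush',279,214,20),('sprocket',481,289,10),('lining',161,285,7),('pplate',374,208,9),('disc',271,298,9.5)]:
    w=W[v-24:v+25,u-24:u+25]*1e3;ok=(d[v-24:v+25,u-24:u+25]>0)&(abs(w[...,2])<40);zb=np.median(w[ok][:,2])
    m=ok&(w[...,2]>zb+h*.7)&(w[...,2]<h+8)
    k,l,st,ce=cv2.connectedComponentsWithStats(m.astype(np.uint8))
    i=1+np.argmax(st[1:,4]);P=w[l==i][:,:2].astype(np.float32)
    c,r=cv2.minEnclosingCircle(P);print(n,len(P),np.round(P.mean(0),1),np.round(c,1),round(r,1),np.round(w[l==i][:,2].mean(),1))
E
```

```text
bush 93 [601.5  88.7] [601.7  88.8] 17.1 17.5
sprocket 349 [ 460.4 -322.2] [ 460.8 -321.8] 30.8 8.4
lining 260 [455.3 321.6] [455.5 322.2] 26.5 5.2
pplate 363 [ 616.9 -105.2] [ 617.1 -105.3] 26.0 7.7
disc 204 [432.5  98.4] [433.2  99.3] 22.9 6.7
```

>>> send_rows --increments '[[[-1,10,-10,22,0],[-1,10,-20,45,0],[-1,10,-20,45,0],[-1,10,-20,45,0],[-1,10,-20,45,0],[-1,10,-20,45,0],[-1,10,-20,45,0],[-1,10,-20,45,0],[-1,10,-20,45,0],[-1,10,-20,45,0],[-1,10,-20,45,0],[-1,10,-20,45,0],[-1,5,-6,18,0],[-1,0,0,0,0],[-1,0,0,0,0]]]'

```text
time: 2.52
ee_pos: [0.6009, 0.0901, 0.1065]
ee_rot: [0.272, 1.554, -0.272]
wrist_force: [0.9, 1.3, -0.4]
gripper_width: 0.0855
```

```bash
cat >> h.py <<'E'
def to(x,y,z,yaw=0):
    s=env.read_state();R=Ro.from_rotvec(s['ee_rot']).as_matrix();e=np.array(s['ee_pos'])*1e3
    print('t',s['time'],'ee',np.round(e,1),'w',round(s['gripper_width']*1e3,1),'F',np.round(s['wrist_force'],1),'Rrow',np.round(R[:2,1],3),'q',np.round(s['joint_positions'],2))
    print('tool delta',np.round(R.T@(np.array([x,y,z])-e),1)); return s
E
python3 - <<'E'
from h import *
s=to(601.5,88.8,8.5)
im,d=env.capture('wrist');save('w1',im);np.savez('w1',im=im,d=d,e=s['ee_pos'],r=s['ee_rot'])
E
```

```text
t 2.525 ee [600.9  90.1 106.5] w 85.5 F [ 0.9  1.3 -0.4] Rrow [0.34 0.94] q [-0.04  0.61  1.39  0.    1.14 -1.27]
tool delta [98. -1.  1.]
```

View pics/w1.png

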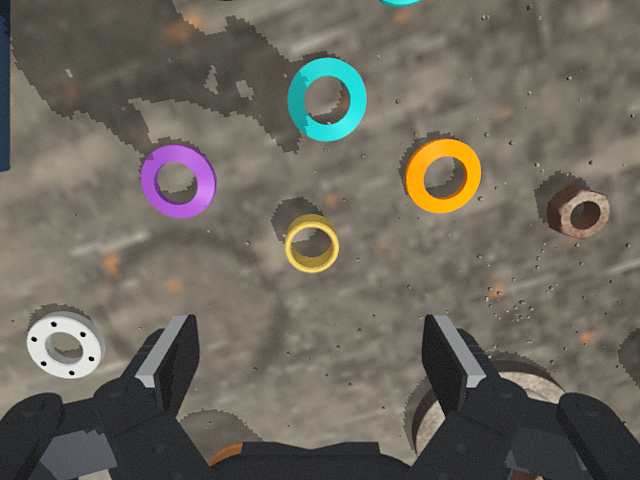

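>>> send_rows --increments '[[[-0.5,30,-1,1,0],[-0.5,40,0,0,0],[-0.5,28,0,0,0],[0.1,0,0,0,0],[1,0,0,0,0],[1,0,0,0,0],[1,0,0,0,0],[1,0,0,0,0],[1,0,0,0,0]]]'

```text
time: 3.7
ee_pos: [0.6029, 0.0883, 0.0099]
ee_rot: [0.273, 1.551, -0.272]
wrist_force: [-2.3, 1.3, 6.9]
gripper_width: 0.0314
```

```bash
python3 - <<'E'
from h import *
s=to(601.5,88.8,8.5)
z=np.load('w1.npz');st=dict(ee_pos=z['e'],ee_rot=z['r']);d=z['d'];p=env.camera_params('wrist')
vv,uu=np.mgrid[200:290,270:355]
W=world('w',d,uu.ravel(),vv.ravel(),p,st).reshape(90,85,3)*1e3
zb=np.median(W[...,2]);m=(W[...,2]>zb+15)&(W[...,2]<zb+25);P=W[m][:,:2].astype(np.float32)
print(zb,len(P),W[m].mean(0),cv2.minEnclosingCircle(P))
E
```

```text
t 3.7 ee [602.9  88.3   9.9] w 31.4 F [-2.3  1.3  6.9] Rrow [0.341 0.94 ] q [-0.05  0.74  1.45  0.    0.95 -1.27]
tool delta [ 1.4  0.  -1.5]
-0.2088426292254711 1025 [600.74679442  91.73690261  19.35661263] ((601.3013305664062, 91.58023834228516), 17.446136474609375)
```

```bash
python3 - <<'E'
from h import *
im,d=env.capture('wrist');save('w2',im);print(env.read_state()['gripper_width'])
E
```

```text
0.031393660482177246
```

View pics/w2.png

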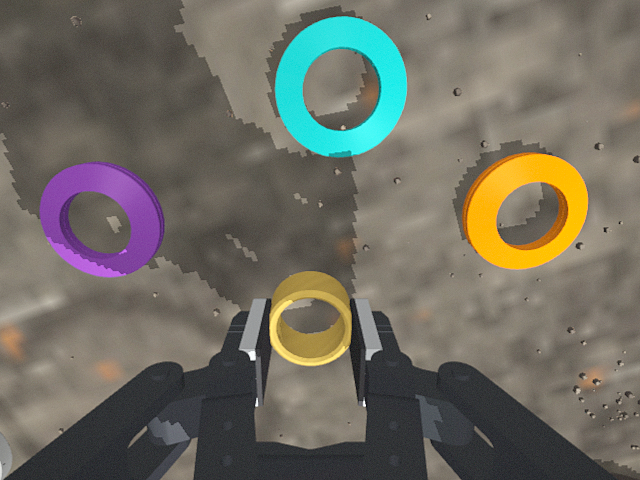

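>>> send_rows --increments '[[[-0.3,0,0,0,0],[-0.3,0,0,0,0],[-0.3,0,0,0,0.175],[-0.3,0,0,0,0.175],[-0.3,0,0,0,0.175],[-0.3,0,0,0,0.175],[-0.3,0,0,0,0.175],[-0.3,0,0,0,0.175],[-0.3,0,0,0,0.175],[-0.3,0,0,0,0.175],[-0.3,0,0,0,0.17],[-0.3,0,0,0,0]]]'

```text
time: 5.25
ee_pos: [0.602, 0.088, 0.0082]
ee_rot: [1.459, 1.026, -1.459]
wrist_force: [-0.5, -0.1, -0.3]
gripper_width: 0.0553
```

```bash
python3 - <<'E'
from h import *
s=to(602.9,88.3,8.5)
E
```

```text
t 5.25 ee [602.   88.    8.2] w 55.3 F [-0.5 -0.1 -0.3] Rrow [ 0.941 -0.339] q [-0.05  0.74  1.45 -0.    0.95  0.3 ]
tool delta [-0.3  0.8 -0.5]
```

>>> send_rows --increments '[[[-0.3,0,0,-0.5,0],[0.2,0,0,0,0],[1,0,0,0,0],[1,0,0,0,0],[1,0,0,0,0],[1,0,0,0,0]]]'

```text
time: 6.0
ee_pos: [0.6026, 0.0885, 0.0087]
ee_rot: [1.46, 1.024, -1.459]
wrist_force: [-0.1, -0.3, 5.1]
gripper_width: 0.0314
```

```bash
python3 - <<'E'
from h import *
s=to(602.9,88.3,8.5)
E
```

```text
t 6.0 ee [602.6  88.5   8.7] w 31.4 F [-0.1 -0.3  5.1] Rrow [ 0.94 -0.34] q [-0.05  0.74  1.45  0.    0.95  0.3 ]
tool delta [0.2 0.4 0.1]
```

>>> send_rows --increments '[[[1,-20,0,0,0],[1,-40,0,0,0],[1,-45,-9,20,0],[1,-36,-20,42,0],[1,0,-20,44,0],[1,0,-20,44,0],[1,0,-20,42,0],[1,0,-11,24,0],[1,0,-5,10,0],[1,0,0,0,0],[1,0,0,0,0]]]'

```text
time: 7.38
ee_pos: [0.4272, -0.0878, 0.1494]
ee_rot: [1.46, 1.025, -1.459]
wrist_force: [0.2, 0.9, -1.1]
gripper_width: 0.0317
```

```bash
python3 - <<'E'
from h import *
s=to(427.0,-88.2,110)
im,d=env.capture('wrist');save('w3',im);np.savez('w3',im=im,d=d,e=s['ee_pos'],r=s['ee_rot'])
im2,d=env.capture('side');save('s3',np.hstack([cv2.resize(im,(400,300)),cv2.resize(im2[150:300,300:500],(400,300))]))
E
```

```text
t 7.375 ee [427.2 -87.8 149.4] w 31.7 F [ 0.2  0.9 -1.1] Rrow [ 0.941 -0.339] q [-0.47  0.21  1.87  0.    1.07 -0.13]
tool delta [39.4 -0.   0.5]
```

View pics/s3.png

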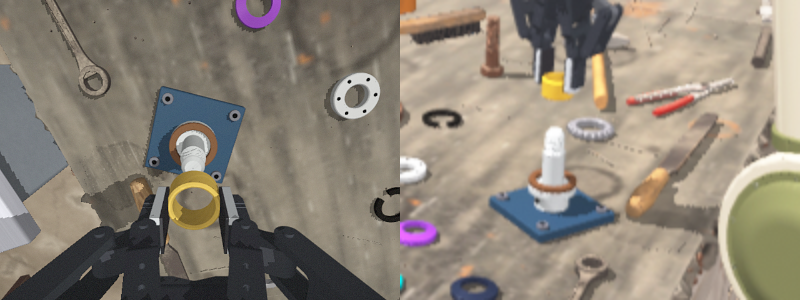

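```bash
python3 - <<'E'
from h import *
z=np.load('w3.npz');st=dict(ee_pos=z['e'],ee_rot=z['r']);d=z['d'];p=env.camera_params('wrist')
vv,uu=np.mgrid[130:370,220:420]
W=world('w',d,uu.ravel(),vv.ravel(),p,st)*1e3
for a,b,cx,cy,rr in[(30,42,425,-90,60),(42,48,425,-90,60),(95,104,425,-90,40),(156,166,425,-90,40),(150,156,425,-90,40)]:
    q=W[(W[:,2]>a)&(W[:,2]<b)&(np.hypot(W[:,0]-cx,W[:,1]-cy)<rr)]
    if len(q)>5:
        c,r=cv2.minEnclosingCircle(q[:,:2].astype(np.float32));print(a,b,len(q),np.round(q.mean(0),1),np.round(c,1),round(r,1))
im=z['im'];save('w3c',cv2.resize(im[130:370,220:420],None,fx=2.5,fy=2.5,interpolation=cv2.INTER_CUBIC))
E
```

```text
30 42 1075 [428.6 -77.6  38.2] [427.9 -79. ] 24.0
42 48 1926 [427.9 -79.7  44.4] [425.7 -85.7] 26.0
95 104 832 [426.7 -82.4 100. ] [425.6 -85.5] 10.5
156 166 3643 [427.1 -84.  160.4] [428.5 -80.5] 29.4
150 156 1207 [426.5 -85.3 153.2] [428.8 -79.3] 22.5
```

View pics/w3c.png

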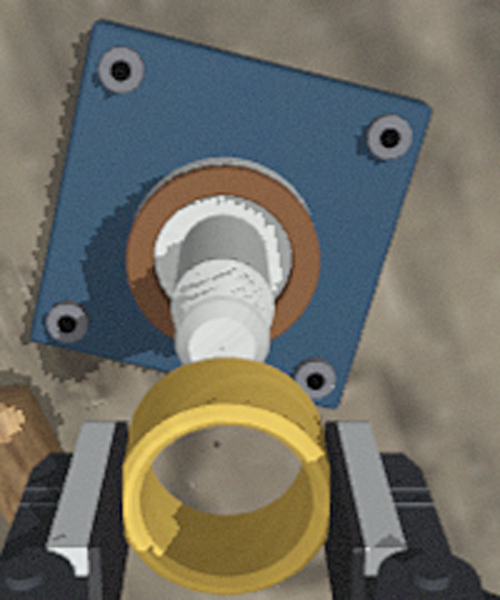

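```bash
python3 - <<'E'
from h import *
z=np.load('w3.npz');st=dict(ee_pos=z['e'],ee_rot=z['r']);d=z['d'];p=env.camera_params('wrist')
hsv=cv2.cvtColor(z['im'],cv2.COLOR_RGB2HSV)
m=(hsv[...,0]>18)&(hsv[...,0]<34)&(hsv[...,1]>130);m[:265]=0;m[375:]=0;m[:,:260]=0;m[:,360:]=0
vs,us=np.nonzero(m);W=world('w',d,us,vs,p,st)*1e3
print(np.percentile(W[:,2],[2,10,50,90,98]))
zt=np.percentile(W[:,2],95);
for lo in(1.5,3):
  q=W[(W[:,2]>zt-lo)&(W[:,2]<zt+2)];print(len(q),q.mean(0),cv2.minEnclosingCircle(q[:,:2].astype(np.float32)))
E
```

```text
[143.68418237 146.37098912 157.16600595 161.27924557 162.01880576]
1521 [426.23109367 -85.32241497 161.00888345] ((426.40203857421875, -86.36392211914062), 17.170988082885742)
2105 [426.3481123  -85.47953778 160.60214421] ((426.2610168457031, -86.74561309814453), 17.54678726196289)
```

>>> send_rows --increments '[[[1,25,0,0,0],[1,22,0,0,0],[1,10,0,0,0],[1,4,0,0,0],[1,3,0,0,0],[1,3,0,0,0],[1,3,0,0,0],[1,0,0,0,0]]]'

```text
time: 8.48
ee_pos: [0.4266, -0.0883, 0.0792]
ee_rot: [1.46, 1.025, -1.46]
wrist_force: [-0.6, 0.9, -0.3]
gripper_width: 0.0315
```

```bash
python3 - <<'E'
from h import *
s=to(427.0,-87.6,46.7);print(s['wrist_torque'])
E
```

```text
t 8.475 ee [426.6 -88.3  79.2] w 31.5 F [-0.6  0.9 -0.3] Rrow [ 0.94 -0.34] q [-0.47  0.32  1.94 -0.    0.88 -0.13]
tool delta [32.5  0.1 -0.8]
[ 0.02469376 -0.0070089  -0.04851528]
```

>>> send_rows --increments '[[[1,12,0,-0.5,0],[1,10,0,0,0],[1,3,0,0,0],[1,2,0,0,0],[1,2,0,0,0],[1,1,0,0,0],[1,0,0,0,0]]]'

```text
time: 9.35
ee_pos: [0.4268, -0.0878, 0.0494]
ee_rot: [1.46, 1.024, -1.46]
wrist_force: [1.1, 1.1, -0.2]
gripper_width: 0.0318
```

```bash
python3 - <<'E'
from h import *
s=to(427.0,-87.6,46.7);print(s['wrist_torque'])
E
```

```text
t 9.35 ee [426.8 -87.8  49.4] w 31.8 F [ 1.1  1.1 -0.2] Rrow [ 0.94 -0.34] q [-0.47  0.38  1.96 -0.    0.8  -0.13]
tool delta [ 2.7  0.1 -0.3]
[-0.01127173  0.04540074 -0.01359148]
```

>>> send_rows --increments '[[[1,1.5,0,0,0],[1,1,0,0,0],[1,0.5,0,0,0],[1,0,0,0,0]]]'

```text
time: 9.85
ee_pos: [0.4269, -0.0878, 0.0466]
ee_rot: [1.46, 1.025, -1.46]
wrist_force: [-1.7, 0.5, 4.9]
gripper_width: 0.0313
```

>>> send_rows --increments '[[[0.3,0,0,0,0],[-0.1,0,0,0,0],[-0.1,0,0,0,0],[-0.1,-10,0,0,0],[-0.1,-40,0,0,0],[-0.1,-50,0,0,0],[-0.5,-10,0,0,0],[-0.5,0,0,0,0]]]'

```text
time: 10.85
ee_pos: [0.4268, -0.0878, 0.1565]
ee_rot: [1.46, 1.024, -1.459]
wrist_force: [-0.1, -0.1, -0.4]
gripper_width: 0.0638
```

```bash
python3 - <<'E'
from h import *
s=to(460.8+1,-322.2-.3,150)
im,d=env.capture('wrist');save('w4',im);np.savez('w4',im=im,d=d,e=s['ee_pos'],r=s['ee_rot'])
print([(np.round(r['location'],4),r['score']) for r in env.mark_of('wrist','bush')])
E
```

```text
t 10.85 ee [426.8 -87.8 156.5] w 63.8 F [-0.1 -0.1 -0.4] Rrow [ 0.94 -0.34] q [-0.47  0.2   1.86  0.    1.08 -0.13]
tool delta [  6.7 112.7 208.8]
[(array([ 0.4258, -0.0877,  0.0366]), 0.73), (array([ 0.4298, -0.0898,  0.0385]), 0.62)]
```

View pics/w4.png

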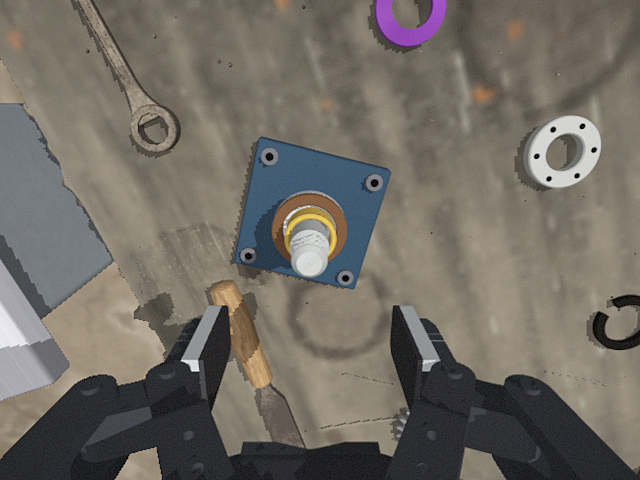

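Bush is seated: a yellow ring inside the brown one at about (310,235). Next is the sprocket.

>>> send_rows --increments '[[[-1,0,12,22,0],[-1,0,22,40,0],[-1,0,22,40,0],[-1,20,22,41,0],[-1,40,22,41,0],[-1,40,9,17,0],[-1,10,3.7,7.8,0],[-1,0,0,0,0],[-1,0,0,0,0]]]'

```text
time: 12.08
ee_pos: [0.4624, -0.3221, 0.0477]
ee_rot: [1.459, 1.023, -1.459]
wrist_force: [-0.2, 0.4, -0.1]
gripper_width: 0.0852
```

```bash
python3 - <<'E'
from h import *
s=to(460.8+1,-322.2-.3,0)
E
```

```text
t 12.075 ee [ 462.4 -322.1   47.7] w 85.2 F [-0.2  0.4 -0.1] Rrow [ 0.941 -0.339] q [-0.82  0.6   1.58  0.    0.96 -0.47]
tool delta [47.7 -0.5  0.5]
```

>>> send_rows --increments '[[[-1,25,-0.5,0.5,0],[-1,18,0,0,0],[-1,4.5,0,0,0],[0,0,0,0,0],[1,0,0,0,0],[1,0,0,0,0],[1,0,0,0,0],[1,0,0,0,0]]]'

```text
time: 13.08
ee_pos: [0.4615, -0.323, 0.0004]
ee_rot: [1.46, 1.024, -1.459]
wrist_force: [-1.9, 3.0, 8.7]
gripper_width: 0.0594
```

```bash
python3 - <<'E'
from h import *
s=to(460.8+1,-322.2-.3,0)
im,d=env.capture('wrist');save('w5',im)
E
```

```text
t 13.075 ee [ 4.615e+02 -3.230e+02  4.000e-01] w 59.4 F [-1.9  3.   8.7] Rrow [ 0.941 -0.34 ] q [-0.82  0.68  1.6  -0.    0.86 -0.47]
tool delta [ 0.4  0.2 -0.6]
```

View pics/w5.png

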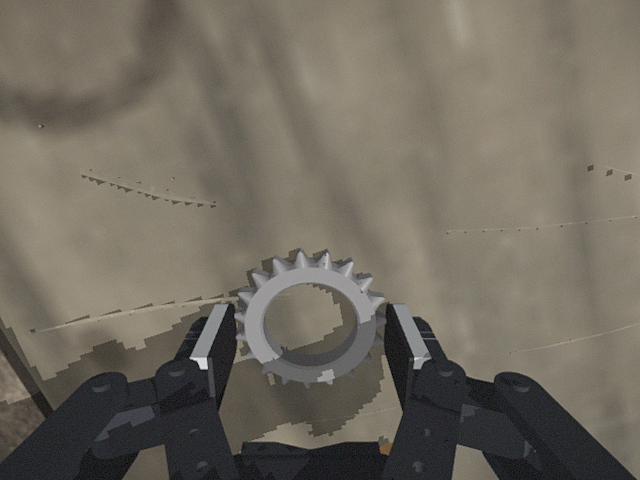

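>>> send_rows --increments '[[[-1,0,0,0,0],[-1,0,0,0,0],[-1,0,0,0,0],[-1,0,0,0,-0.175],[-1,0,0,0,-0.175],[-1,0,0,0,-0.175],[-1,0,0,0,-0.175],[-1,0,0,0,-0.175],[-1,0,0,0,-0.175],[-1,0,0,0,-0.175],[-1,0,0,0,-0.175],[-1,0,0,0,-0.17],[-1,0,0,0,0]]]'

```text
time: 14.75
ee_pos: [0.4612, -0.3228, -0.0012]
ee_rot: [0.274, 1.553, -0.274]
wrist_force: [0.1, 0.9, -0.3]
gripper_width: 0.0859
```

```bash
python3 - <<'E'
from h import *
s=to(461.5,-323,0)
E
```

```text
t 14.75 ee [ 461.2 -322.8   -1.2] w 85.9 F [ 0.1  0.9 -0.3] Rrow [0.342 0.94 ] q [-0.82  0.68  1.6  -0.    0.86 -2.04]
tool delta [-1.2 -0.1  0.4]
```

>>> send_rows --increments '[[[-1,-1,0,0.4,0],[0,0,0,0,0],[1,0,0,0,0],[1,0,0,0,0],[1,0,0,0,0],[1,0,0,0,0]]]'

```text
time: 15.5
ee_pos: [0.4616, -0.3229, 0.0008]
ee_rot: [0.273, 1.553, -0.274]
wrist_force: [-3.1, 2.9, 11.0]
gripper_width: 0.0592
```

```bash
python3 - <<'E'
from h import *
s=to(426.9,-87.8,150)
E
```

```text
t 15.5 ee [ 461.6 -322.9    0.8] w 59.2 F [-3.1  2.9 11. ] Rrow [0.341 0.94 ] q [-0.82  0.67  1.6  -0.    0.86 -2.04]
tool delta [-149.3  209.1 -112.9]
```

>>> send_rows --increments '[[[1,-20,0,0,0],[1,-45,0,0,0],[1,-50,18,-10,0],[1,-34,36,-19,0],[1,0,42,-23,0],[1,0,42,-23,0],[1,0,38,-20,0],[1,0,22,-12,0],[1,0,11,-5.9,0],[1,0,0,0,0],[1,0,0,0,0]]]'

```text
time: 16.88
ee_pos: [0.4268, -0.0888, 0.1488]
ee_rot: [0.273, 1.553, -0.274]
wrist_force: [-0.8, -0.0, -1.2]
gripper_width: 0.0595
```

```bash
python3 - <<'E'
from h import *
s=to(426.9,-87.8,44.5)
im,d=env.capture('wrist');im2,d=env.capture('side');save('s6',np.hstack([cv2.resize(im,(400,300)),cv2.resize(im2[150:300,300:500],(400,300))]))
E
```

```text
t 16.875 ee [426.8 -88.8 148.8] w 59.5 F [-0.8 -0.  -1.2] Rrow [0.342 0.94 ] q [-0.47  0.21  1.87 -0.    1.07 -1.7 ]
tool delta [104.3   1.   -0.3]
```

View pics/s6.png

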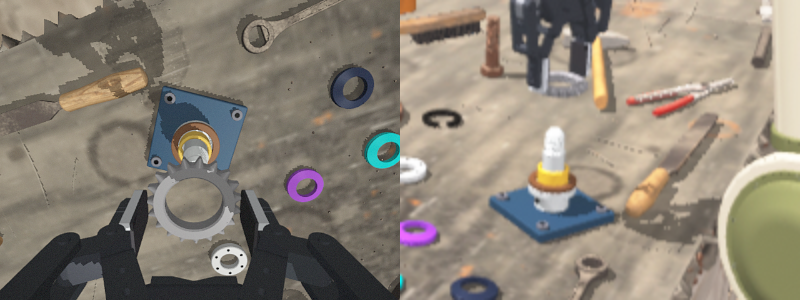

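>>> send_rows --increments '[[[1,30,1,-0.3,0],[1,30,0,0,0],[1,20,0,0,0],[1,7,0,0,0],[1,0,0,0,0],[1,0,0,0,0]]]'

```text
time: 17.73
ee_pos: [0.4271, -0.0873, 0.0625]
ee_rot: [0.273, 1.552, -0.273]
wrist_force: [0.1, 0.7, -1.6]
gripper_width: 0.059
```

```bash
python3 - <<'E'
from h import *
s=to(426.9,-87.8,44.5)
E
```

```text
t 17.725 ee [427.1 -87.3  62.5] w 59.0 F [ 0.1  0.7 -1.6] Rrow [0.341 0.94 ] q [-0.47  0.35  1.95 -0.    0.83 -1.69]
tool delta [18.  -0.6 -0.1]
```

>>> send_rows --increments '[[[1,3,-0.4,0,0],[1,3,0,0,0],[1,3,0,0,0],[1,3,0,0,0],[1,2,0,0,0],[1,2,0,0,0],[1,1,0,0,0],[1,0,0,0,0]]]'

```text
time: 18.73
ee_pos: [0.4265, -0.0873, 0.0449]
ee_rot: [0.273, 1.554, -0.273]
wrist_force: [-1.5, -0.2, 2.1]
gripper_width: 0.0593
```

```bash
python3 - <<'E'
from h import *
s=to(426.9,-87.8,44.5)
E
```

```text
t 18.725 ee [426.5 -87.3  44.9] w 59.3 F [-1.5 -0.2  2.1] Rrow [0.341 0.94 ] q [-0.47  0.39  1.97 -0.    0.79 -1.7 ]
tool delta [ 0.4 -0.3  0.5]
```

>>> send_rows --increments '[[[1,0.8,0,0,0],[1,0,0,0,0],[-0.6,0,0,0,0],[-0.9,0,0,0,0],[-0.9,0,0,0,0],[-0.9,-15,0,0,0],[-0.9,-45,0,0,0],[-0.9,-50,0,0,0],[-0.9,0,0,0,0]]]'

```text
time: 19.85
ee_pos: [0.428, -0.088, 0.1569]
ee_rot: [0.271, 1.547, -0.274]
wrist_force: [-0.0, -0.8, -0.3]
gripper_width: 0.0813
```

```bash
python3 - <<'E'
from h import *
s=to(456.4,321.7,150)
im,d=env.capture('wrist');im2,d=env.capture('side');save('s7',np.hstack([cv2.resize(im,(400,300)),cv2.resize(im2[150:300,300:500],(400,300))]))
E
```

```text
t 19.85 ee [428.  -88.  156.9] w 81.3 F [-0.  -0.8 -0.3] Rrow [0.341 0.94 ] q [-0.47  0.2   1.86 -0.    1.08 -1.7 ]
tool delta [   5.8  394.8 -113. ]
```

View pics/s7.png

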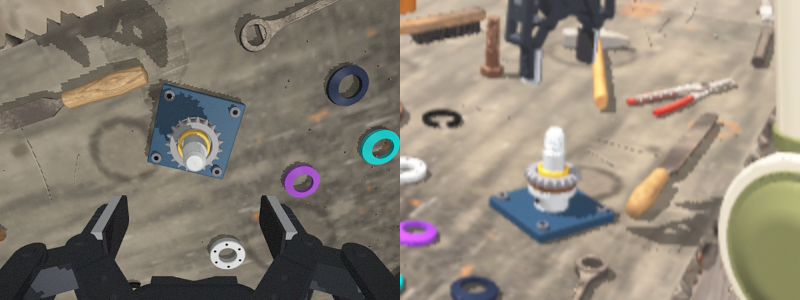

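Sprocket is on, flat round the bush at about (195,145) in the left half. Next is the lining.

>>> send_rows --increments '[[[-0.9,0,20,-6,0],[-0.9,0,42,-12,0],[-0.9,0,48,-14,0],[-0.9,0,48,-14,0],[-0.9,0,48,-14,0],[-0.9,0,48,-14,0],[-0.9,20,48,-14,0],[-0.9,30,48,-14,0],[-0.9,30,26,-7,0],[-0.9,25,14,-3,0],[-0.9,0,4.8,-1,0],[-0.9,0,0,0,0],[-0.9,0,0,0,0]]]'

```text
time: 21.58
ee_pos: [0.4553, 0.322, 0.0499]
ee_rot: [0.274, 1.552, -0.273]
wrist_force: [-0.1, -0.7, -0.3]
gripper_width: 0.0813
```

```bash
python3 - <<'E'
from h import *
s=to(456.4,321.7,-1)
im,d=env.capture('wrist');save('w8',im)
E
```

```text
t 21.575 ee [455.3 322.   49.9] w 81.3 F [-0.1 -0.7 -0.3] Rrow [0.341 0.94 ] q [ 0.41  0.59  1.6  -0.    0.95 -0.82]
tool delta [50.9  0.1  1. ]
```

View pics/w8.png

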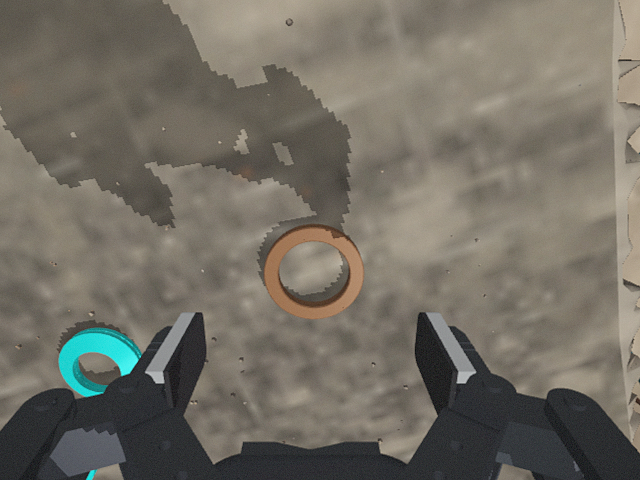

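>>> send_rows --increments '[[[-0.9,25,0,1,0],[-0.7,20,0,0,0],[-0.6,6,0,0,0],[0,0,0,0,0],[1,0,0,0,0],[1,0,0,0,0],[1,0,0,0,0]]]'

```text
time: 22.5
ee_pos: [0.4563, 0.3222, -0.0007]
ee_rot: [0.273, 1.552, -0.272]
wrist_force: [-2.1, -2.0, 6.8]
gripper_width: 0.0492
```

```bash
python3 - <<'E'
from h import *
s=to(456.4,321.7,-1)
im,d=env.capture('side');save('s9',cv2.resize(im[280:430,180:380],None,fx=3,fy=3))
E
```

```text
t 22.5 ee [456.3 322.2  -0.7] w 49.2 F [-2.1 -2.   6.8] Rrow [0.341 0.94 ] q [ 0.41  0.67  1.62 -0.    0.85 -0.82]
tool delta [ 0.3 -0.4  0.2]
```

View pics/s9.png

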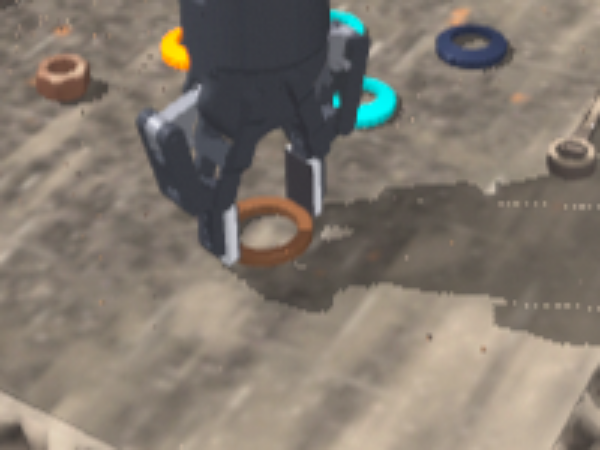

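>>> send_rows --increments '[[[-0.7,0,0,0,0],[-0.7,0,0,0,0],[-0.7,0,0,0,0.175],[-0.7,0,0,0,0.175],[-0.7,0,0,0,0.175],[-0.7,0,0,0,0.175],[-0.7,0,0,0,0.175],[-0.7,0,0,0,0.175],[-0.7,0,0,0,0.175],[-0.7,0,0,0,0.175],[-0.7,0,0,0,0.17],[-0.7,0,0,0,0]]]'

```text
time: 24.05
ee_pos: [0.4558, 0.3221, -0.002]
ee_rot: [1.459, 1.025, -1.459]
wrist_force: [-1.0, -0.1, 0.2]
gripper_width: 0.0727
```

```bash
python3 - <<'E'
from h import *
s=to(456.3,322.2,-1)
E
```

```text
t 24.05 ee [455.8 322.1  -2. ] w 72.7 F [-1.  -0.1  0.2] Rrow [ 0.941 -0.339] q [ 0.41  0.67  1.62 -0.    0.85  0.75]
tool delta [-1.   0.4 -0.3]
```

>>> send_rows --increments '[[[-0.7,-1,0,-0.3,0],[0,0,0,0,0],[1,0,0,0,0],[1,0,0,0,0],[1,0,0,0,0]]]'

```text
time: 24.68
ee_pos: [0.4561, 0.3224, -0.0]
ee_rot: [1.459, 1.025, -1.458]
wrist_force: [-3.5, -1.8, 9.6]
gripper_width: 0.0494
```

```bash
python3 - <<'E'
from h import *
s=to(426.9,-87.8,150)
E
```

```text
t 24.675 ee [456.1 322.4  -0. ] w 49.4 F [-3.5 -1.8  9.6] Rrow [ 0.941 -0.339] q [ 0.41  0.67  1.62 -0.    0.85  0.75]
tool delta [-150.1  111.5  395.8]
```

>>> send_rows --increments '[[[1,-20,0,0,0],[1,-45,4,14,0],[1,-50,9,32,0],[1,-35,13,45,0],[1,0,14,48,0],[1,0,14,48,0],[1,0,14,48,0],[1,0,14,48,0],[1,0,14,48,0],[1,0,9,38,0],[1,0,4.5,17.8,0],[1,0,2,9,0],[1,0,0,0,0],[1,0,0,0,0]]]'

```text
time: 26.42
ee_pos: [0.4262, -0.0871, 0.149]
ee_rot: [1.459, 1.025, -1.459]
wrist_force: [-1.1, 0.1, -0.8]
gripper_width: 0.0487
```

```bash
python3 - <<'E'
from h import *
s=to(426.9,-87.8,53)
im,d=env.capture('wrist');im2,d=env.capture('side');save('s10',np.hstack([cv2.resize(im,(400,300)),cv2.resize(im2[150:300,300:500],(400,300))]))
E
```

```text
t 26.425 ee [426.2 -87.1 149. ] w 48.7 F [-1.1  0.1 -0.8] Rrow [ 0.941 -0.339] q [-0.47  0.21  1.87  0.    1.07 -0.13]
tool delta [96.   0.9  0.4]
```

View pics/s10.png

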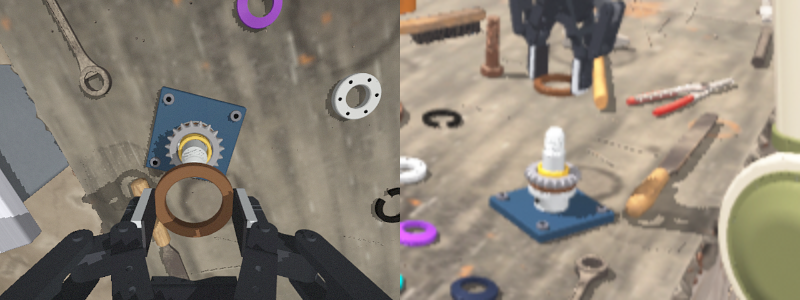

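>>> send_rows --increments '[[[1,30,0.8,0.4,0],[1,30,0,0,0],[1,18,0,0,0],[1,6,0,0,0],[1,0,0,0,0],[1,0,0,0,0]]]'

```text
time: 27.28
ee_pos: [0.4272, -0.0886, 0.0657]
ee_rot: [1.46, 1.023, -1.459]
wrist_force: [1.4, -0.5, -0.7]
gripper_width: 0.0487
```

```bash
python3 - <<'E'
from h import *
s=to(426.9,-87.8,53)
E
```

```text
t 27.275 ee [427.2 -88.6  65.7] w 48.7 F [ 1.4 -0.5 -0.7] Rrow [ 0.94 -0.34] q [-0.47  0.35  1.95 -0.    0.84 -0.13]
tool delta [12.7 -0.6 -0.6]
```

>>> send_rows --increments '[[[1,3,-0.3,-0.4,0],[1,3,0,0,0],[1,2,0,0,0],[1,2,0,0,0],[1,1,0,0,0],[1,0,0,0,0]]]'

```text
time: 28.02
ee_pos: [0.4266, -0.088, 0.0541]
ee_rot: [1.46, 1.025, -1.46]
wrist_force: [-1.2, 0.3, 1.5]
gripper_width: 0.0488
```

```bash
python3 - <<'E'
from h import *
s=to(426.9,-87.8,53)
E
```

```text
t 28.025 ee [426.6 -88.   54.1] w 48.8 F [-1.2  0.3  1.5] Rrow [ 0.94 -0.34] q [-0.47  0.37  1.96 -0.    0.81 -0.13]
tool delta [ 1.1  0.2 -0.3]
```

>>> send_rows --increments '[[[1,0.7,0,0,0],[1,0.5,0,0,0],[1,0,0,0,0],[-0.3,0,0,0,0],[-0.7,0,0,0,0],[-0.7,0,0,0,0],[-0.7,-15,0,0,0],[-0.7,-45,0,0,0],[-0.7,-40,0,0,0],[-0.7,0,0,0,0]]]'

```text
time: 29.28
ee_pos: [0.4278, -0.0885, 0.155]
ee_rot: [1.461, 1.02, -1.457]
wrist_force: [0.5, -0.2, -1.0]
gripper_width: 0.0724
```

```bash
python3 - <<'E'
from h import *
s=to(618.1,-105.5,150)
im,d=env.capture('wrist');np.savez('w11',im=im,d=d,e=s['ee_pos'],r=s['ee_rot']);im2,d=env.capture('side');save('s11',np.hstack([cv2.resize(im,(400,300)),cv2.resize(im2[150:300,300:500],(400,300))]))
E
```

```text
t 29.275 ee [427.8 -88.5 155. ] w 72.4 F [ 0.5 -0.2 -1. ] Rrow [ 0.94 -0.34] q [-0.47  0.2   1.86  0.    1.08 -0.13]
tool delta [  6.  184.7 -48.7]
```

View pics/s11.png

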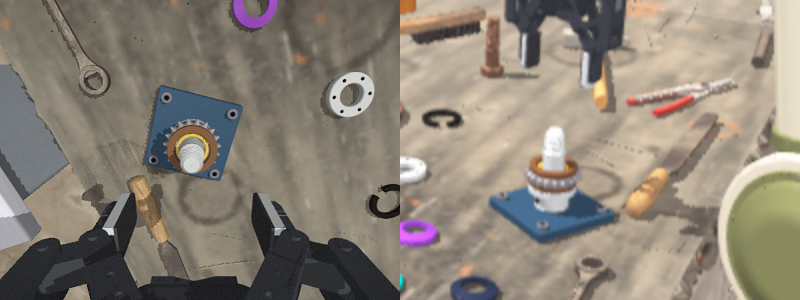

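>>> send_rows --increments '[[[-0.7,0,20,-5,0],[-0.7,0,40,-11,0],[-0.7,20,45,-12,0],[-0.7,30,45,-12,0],[-0.7,30,22,-6,0],[-0.7,25,9,-2,0],[-0.7,0,3.7,-0.7,0],[-0.7,0,0,0,0],[-0.7,0,0,0,0]]]'

```text
time: 30.5
ee_pos: [0.617, -0.1051, 0.0489]
ee_rot: [1.461, 1.023, -1.459]
wrist_force: [1.0, -1.4, -0.6]
gripper_width: 0.0728
```

```bash
python3 - <<'E'
from h import *
s=to(618.1,-105.5,-0.5)
z=np.load('w11.npz');st=dict(ee_pos=z['e'],ee_rot=z['r']);d=z['d'];p=env.camera_params('wrist')
hsv=cv2.cvtColor(z['im'],cv2.COLOR_RGB2HSV)
m=(hsv[...,0]>4)&(hsv[...,0]<16)&(hsv[...,1]>100);m[:170]=0;m[290:]=0;m[:,:250]=0;m[:,360:]=0
vs,us=np.nonzero(m);W=world('w',d,us,vs,p,st)*1e3
W=W[(W[:,2]>57)&(W[:,2]<66)];print(len(W),np.median(W,0),np.linalg.lstsq(np.c_[W[:,:2]-W[:,:2].mean(0),np.ones(len(W))],W[:,2],rcond=None)[0],cv2.minEnclosingCircle(W[:,:2].astype(np.float32)))
E
```

```text
t 30.5 ee [ 617.  -105.1   48.9] w 72.8 F [ 1.  -1.4 -0.6] Rrow [ 0.94 -0.34] q [-0.36  0.71  1.37 -0.    1.06 -0.01]
tool delta [49.4  1.1 -0. ]
2046 [431.41703506 -79.0168418   61.33466919] [ 1.07422198e-03 -8.27584170e-04  6.12648513e+01] ((425.40228271484375, -86.30266571044922), 26.21086883544922)
```

Lining lies flat (top at 61.3 mm, tilt about 0.001). Next is the pressure plate.

>>> send_rows --increments '[[[-0.7,25,1,0,0],[-0.7,20,0,0,0],[-0.7,4.4,0,0,0],[0,0,0,0,0],[1,0,0,0,0],[1,0,0,0,0],[1,0,0,0,0]]]'

```text
time: 31.38
ee_pos: [0.6183, -0.1055, -0.0003]
ee_rot: [1.46, 1.023, -1.459]
wrist_force: [-2.6, 0.7, 5.6]
gripper_width: 0.0498
```

```bash
python3 - <<'E'
from h import *
s=to(618.1,-105.5,-.5)
im,d=env.capture('wrist');save('w12',im)
E
```

```text
t 31.375 ee [ 6.183e+02 -1.055e+02 -3.000e-01] w 49.8 F [-2.6  0.7  5.6] Rrow [ 0.94 -0.34] q [-0.36  0.78  1.39 -0.    0.97 -0.01]
tool delta [ 0.2 -0.2  0.1]
```

View pics/w12.png

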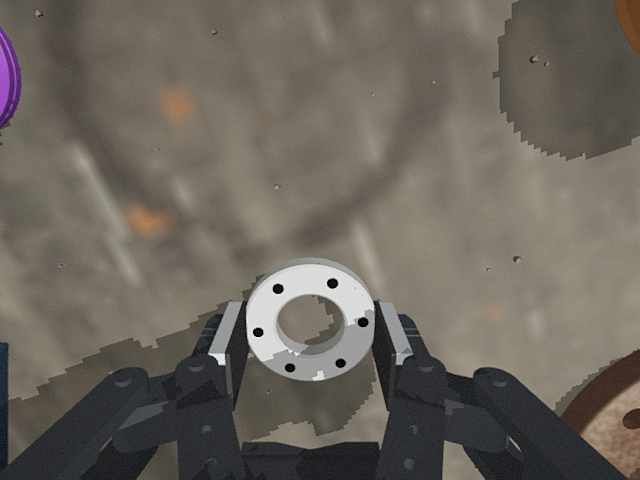

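>>> send_rows --increments '[[[-0.7,0,0,0,0],[-0.7,0,0,0,0],[-0.7,0,0,0,-0.175],[-0.7,0,0,0,-0.175],[-0.7,0,0,0,-0.175],[-0.7,0,0,0,-0.175],[-0.7,0,0,0,-0.175],[-0.7,0,0,0,-0.175],[-0.7,0,0,0,-0.175],[-0.7,0,0,0,-0.175],[-0.7,0,0,0,-0.17],[-0.7,0,0,0,0]]]'

```text
time: 32.92
ee_pos: [0.6178, -0.1053, -0.0017]
ee_rot: [0.274, 1.553, -0.274]
wrist_force: [0.8, -0.2, 0.6]
gripper_width: 0.0725
```

```bash
python3 - <<'E'
from h import *
s=to(618.3,-105.5,-.5)
E
```

```text
t 32.925 ee [ 617.8 -105.3   -1.7] w 72.5 F [ 0.8 -0.2  0.6] Rrow [0.342 0.94 ] q [-0.36  0.79  1.39  0.    0.97 -1.58]
tool delta [-1.2 -0.   0.5]
```

>>> send_rows --increments '[[[-0.7,-1,0,0.4,0],[0,0,0,0,0],[1,0,0,0,0],[1,0,0,0,0],[1,0,0,0,0]]]'

```text
time: 33.55
ee_pos: [0.6184, -0.1055, 0.0003]
ee_rot: [0.274, 1.553, -0.274]
wrist_force: [-2.9, 0.6, 7.4]
gripper_width: 0.0492
```

```bash
python3 - <<'E'
from h import *
s=to(426.9,-87.8,150)
E
```

```text
t 33.55 ee [ 6.184e+02 -1.055e+02  3.000e-01] w 49.2 F [-2.9  0.6  7.4] Rrow [0.342 0.94 ] q [-0.36  0.78  1.39 -0.    0.97 -1.58]
tool delta [-149.8  -48.8 -185.9]
```

>>> send_rows --increments '[[[1,-20,0,0,0],[1,-45,0,0,0],[1,-50,-4,-16,0],[1,-35,-9,-35,0],[1,0,-11,-42,0],[1,0,-11,-42,0],[1,0,-8,-30,0],[1,0,-4,-14,0],[1,0,-1.8,-6.9,0],[1,0,0,0,0],[1,0,0,0,0]]]'

```text
time: 34.92
ee_pos: [0.4273, -0.0881, 0.1496]
ee_rot: [0.273, 1.553, -0.273]
wrist_force: [-0.7, 0.5, -1.5]
gripper_width: 0.0493
```

```bash
python3 - <<'E'
from h import *
s=to(426.9,-87.8,61)
im,d=env.capture('wrist');im2,d=env.capture('side');save('s13',np.hstack([cv2.resize(im,(400,300)),cv2.resize(im2[150:300,300:500],(400,300))]))
s=to(426.9,-87.8,61)
E
```

```text
t 34.925 ee [427.3 -88.1 149.6] w 49.3 F [-0.7  0.5 -1.5] Rrow [0.341 0.94 ] q [-0.47  0.21  1.87  0.    1.07 -1.7 ]
tool delta [88.6  0.2 -0.5]
t 35.025 ee [427.2 -88.  149.4] w 49.5 F [ 1.2  0.2 -1.3] Rrow [0.341 0.94 ] q [-0.47  0.21  1.87  0.    1.07 -1.7 ]
tool delta [88.4  0.1 -0.3]
```

View pics/s13.png

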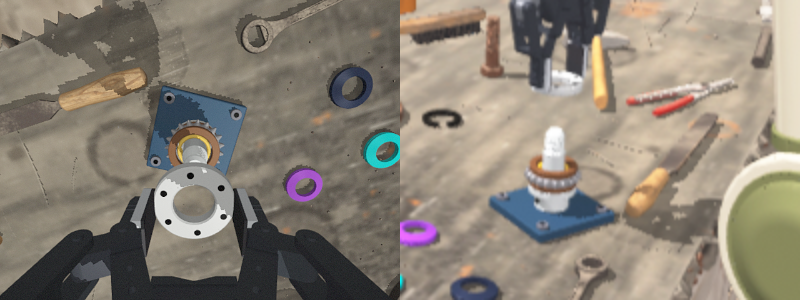

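>>> send_rows --increments '[[[1,30,0.1,-0.3,0],[1,28,0,0,0],[1,8,0,0,0],[1,4,0,0,0],[1,4,0,0,0],[1,3,0,0,0],[1,2,0,0,0],[1,0,0,0,0]]]'

```text
time: 36.02
ee_pos: [0.4266, -0.0878, 0.0704]
ee_rot: [0.273, 1.553, -0.273]
wrist_force: [-0.1, -0.5, -1.6]
gripper_width: 0.049
```

```bash
python3 - <<'E'
from h import *
s=to(426.9,-87.8,61)
E
```

```text
t 36.025 ee [426.6 -87.8  70.4] w 49.0 F [-0.1 -0.5 -1.6] Rrow [0.341 0.94 ] q [-0.47  0.34  1.95 -0.    0.86 -1.7 ]
tool delta [9.4 0.1 0.3]
```

>>> send_rows --increments '[[[1,3,0,0.2,0],[1,3,0,0,0],[1,2,0,0,0],[1,1,0,0,0],[1,0,0,0,0]]]'

```text
time: 36.65
ee_pos: [0.4268, -0.0879, 0.0614]
ee_rot: [0.273, 1.553, -0.273]
wrist_force: [-0.1, 0.4, -1.1]
gripper_width: 0.0497
```

```bash
python3 - <<'E'
from h import *
s=to(426.9,-87.8,61)
E
```

```text
t 36.65 ee [426.8 -87.9  61.4] w 49.7 F [-0.1  0.4 -1.1] Rrow [0.341 0.94 ] q [-0.47  0.35  1.96 -0.    0.83 -1.7 ]
tool delta [0.4 0.1 0.1]
```

>>> send_rows --increments '[[[1,0.6,0,0,0],[1,0.6,0,0,0],[1,0,0,0,0]]]'

```text
time: 37.02
ee_pos: [0.4269, -0.0879, 0.0612]
ee_rot: [0.272, 1.553, -0.273]
wrist_force: [-4.8, 2.4, 13.3]
gripper_width: 0.0491
```

>>> send_rows --increments '[[[-0.3,0,0,0,0],[-0.7,0,0,0,0],[-0.7,0,0,0,0],[-0.7,-15,0,0,0],[-0.7,-45,0,0,0],[-0.7,-32,0,0,0],[-0.7,0,0,0,0]]]'

```text
time: 37.9
ee_pos: [0.4277, -0.0883, 0.154]
ee_rot: [0.272, 1.549, -0.274]
wrist_force: [-0.3, 0.5, -0.2]
gripper_width: 0.0724
```

```bash
python3 - <<'E'
from h import *
s=to(434,98.8,150)
im,d=env.capture('wrist');np.savez('w14',im=im,d=d,e=s['ee_pos'],r=s['ee_rot']);im2,d=env.capture('side');save('s14',np.hstack([cv2.resize(im,(400,300)),cv2.resize(im2[150:300,300:500],(400,300))]))
z=np.load('w14.npz');st=dict(ee_pos=z['e'],ee_rot=z['r']);d=z['d'];p=env.camera_params('wrist')
vv,uu=np.mgrid[150:310,220:400]
W=world('w',d,uu.ravel(),vv.ravel(),p,st)*1e3
W=W[(W[:,2]>66)&(W[:,2]<73)&(np.hypot(W[:,0]-426,W[:,1]+87)<35)];print(len(W),np.median(W,0),np.linalg.lstsq(np.c_[W[:,:2]-W[:,:2].mean(0),np.ones(len(W))],W[:,2],rcond=None)[0],cv2.minEnclosingCircle(W[:,:2].astype(np.float32)))
E
```

```text
t 37.9 ee [427.7 -88.3 154. ] w 72.4 F [-0.3  0.5 -0.2] Rrow [0.341 0.94 ] q [-0.47  0.2   1.86 -0.    1.07 -1.7 ]
tool delta [  3.6 178.1 -57.8]
3616 [419.16906718 -83.42104054  70.3369601 ] [ 5.35632474e-03 -1.47135266e-03  7.02560656e+01] ((425.67138671875, -86.53564453125), 26.201772689819336)
```

View pics/s14.png

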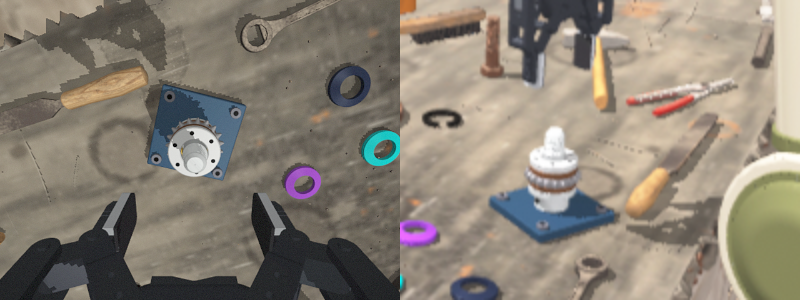

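Plate is seated, with its top at 70.3 mm and flat. Next is the disc-spring pack.

>>> send_rows --increments '[[[-0.7,0,20,-6,0],[-0.7,0,40,-13,0],[-0.7,20,45,-15,0],[-0.7,30,42,-14,0],[-0.7,30,20,-6.5,0],[-0.7,22,8,-2.4,0],[-0.7,0,3,-0.9,0],[-0.7,0,0,0,0],[-0.7,0,0,0,0]]]'

```text
time: 39.12
ee_pos: [0.4335, 0.0988, 0.0509]
ee_rot: [0.273, 1.552, -0.273]
wrist_force: [-0.3, -0.4, 0.0]
gripper_width: 0.0728
```

```bash
python3 - <<'E'
from h import *
s=to(434,98.8,-1.5)
im,d=env.capture('wrist');save('w15',im)
E
```

```text
t 39.125 ee [433.5  98.8  50.9] w 72.8 F [-0.3 -0.4  0. ] Rrow [0.341 0.94 ] q [-0.04  0.39  1.94 -0.    0.81 -1.26]
tool delta [52.4  0.2  0.4]
```

View pics/w15.png

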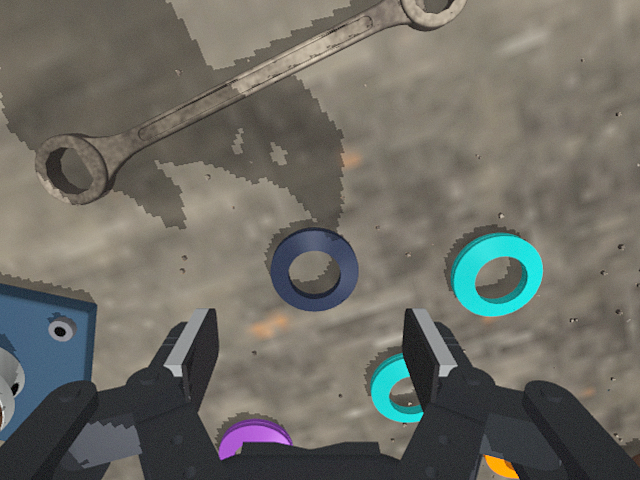

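>>> send_rows --increments '[[[-0.7,27,0.2,0.4,0],[-0.6,20,0,0,0],[-0.5,5,0,0,0],[0,0,0,0,0],[1,0,0,0,0],[1,0,0,0,0],[1,0,0,0,0]]]'

```text
time: 40.05
ee_pos: [0.434, 0.0991, -0.0009]
ee_rot: [0.273, 1.552, -0.273]
wrist_force: [-2.8, -1.4, 7.1]
gripper_width: 0.0433
```

```bash
python3 - <<'E'
from h import *
s=to(434,98.8,-1)
im,d=env.capture('wrist');save('w16',im)
E
```

```text
t 40.05 ee [434.   99.1  -0.9] w 43.3 F [-2.8 -1.4  7.1] Rrow [0.341 0.94 ] q [-0.04  0.5   1.96 -0.    0.68 -1.26]
tool delta [ 0.1 -0.3  0.1]
```

View pics/w16.png

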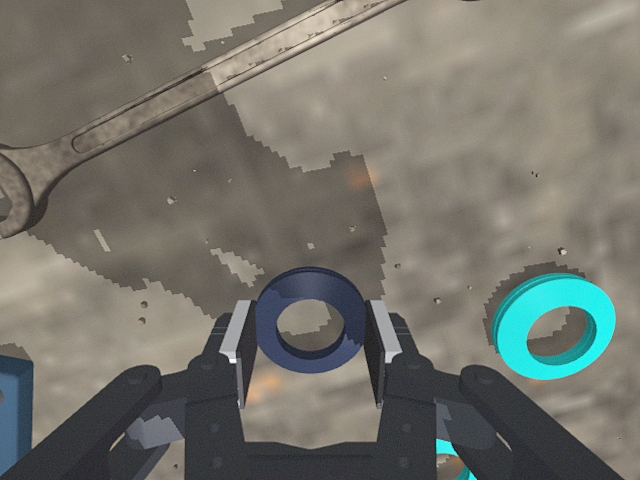

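>>> send_rows --increments '[[[-0.5,0,0,0,0],[-0.5,0,0,0,0],[-0.5,0,0,0,0.175],[-0.5,0,0,0,0.175],[-0.5,0,0,0,0.175],[-0.5,0,0,0,0.175],[-0.5,0,0,0,0.175],[-0.5,0,0,0,0.175],[-0.5,0,0,0,0.175],[-0.5,0,0,0,0.175],[-0.5,0,0,0,0.17],[-0.5,0,0,0,0]]]'

```text
time: 41.6
ee_pos: [0.4336, 0.0993, -0.0018]
ee_rot: [1.459, 1.025, -1.459]
wrist_force: [-0.2, 0.7, -0.5]
gripper_width: 0.0637
```

```bash
python3 - <<'E'
from h import *
s=to(434,99.1,-1)
E
```

```text
t 41.6 ee [433.6  99.3  -1.8] w 63.7 F [-0.2  0.7 -0.5] Rrow [ 0.941 -0.339] q [-0.04  0.5   1.96  0.    0.68  0.31]
tool delta [-0.8  0.5 -0. ]
```

>>> send_rows --increments '[[[-0.5,-0.7,0.3,0,0],[0,0,0,0,0],[1,0,0,0,0],[1,0,0,0,0],[1,0,0,0,0]]]'

```text
time: 42.22
ee_pos: [0.4339, 0.0991, -0.0006]
ee_rot: [1.459, 1.025, -1.459]
wrist_force: [-1.5, 0.4, 7.8]
gripper_width: 0.0433
```

```bash
python3 - <<'E'
from h import *
s=to(426.9,-87.8,150)
E
```

```text
t 42.225 ee [433.9  99.1  -0.6] w 43.3 F [-1.5  0.4  7.8] Rrow [ 0.941 -0.339] q [-0.04  0.5   1.96 -0.    0.68  0.31]
tool delta [-150.6   56.8  178.2]
```

>>> send_rows --increments '[[[1,-20,0,0,0],[1,-45,0,0,0],[1,-50,5,15,0],[1,-36,10,32,0],[1,0,13,42,0],[1,0,13,42,0],[1,0,9,28,0],[1,0,4.5,13,0],[1,0,2,6,0],[1,0,0,0,0],[1,0,0,0,0]]]'

```text
time: 43.6
ee_pos: [0.4264, -0.0867, 0.1499]
ee_rot: [1.459, 1.025, -1.459]
wrist_force: [0.1, 0.4, -0.1]
gripper_width: 0.0432
```

```bash
python3 - <<'E'
from h import *
s=to(426.9,-87.8,69.5)
im,d=env.capture('wrist');im2,d=env.capture('side');save('s17',np.hstack([cv2.resize(im,(400,300)),cv2.resize(im2[150:300,300:500],(400,300))]))
s=to(426.9,-87.8,69.5)
E
```

```text
t 43.6 ee [426.4 -86.7 149.9] w 43.2 F [ 0.1  0.4 -0.1] Rrow [ 0.941 -0.339] q [-0.47  0.21  1.87  0.    1.07 -0.13]
tool delta [80.4  0.8  0.9]
t 43.7 ee [426.4 -86.9 149.9] w 43.1 F [-0.4  0.6 -1.4] Rrow [ 0.941 -0.339] q [-0.47  0.21  1.87  0.    1.07 -0.13]
tool delta [80.4  0.8  0.7]
```

View pics/s17.png

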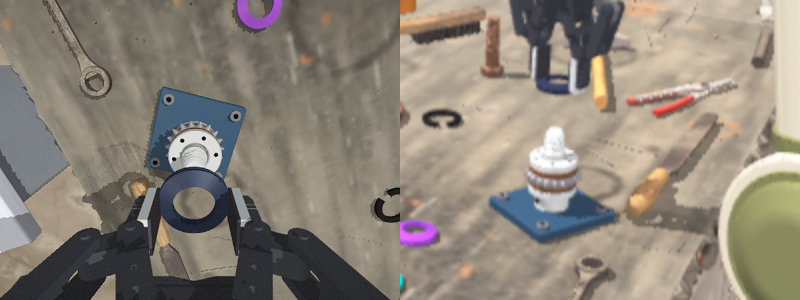

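>>> send_rows --increments '[[[1,30,0.8,0.7,0],[1,25,0,0,0],[1,8,0,0,0],[1,0,0,0,0],[1,0,0,0,0]]]'

```text
time: 44.32
ee_pos: [0.4274, -0.0885, 0.0877]
ee_rot: [1.46, 1.023, -1.459]
wrist_force: [0.7, 0.4, -0.7]
gripper_width: 0.0432
```

```bash
python3 - <<'E'
from h import *
s=to(426.9,-87.8,69.5)
E
```

```text
t 44.325 ee [427.4 -88.5  87.7] w 43.2 F [ 0.7  0.4 -0.7] Rrow [ 0.94 -0.34] q [-0.47  0.31  1.93 -0.    0.9  -0.13]
tool delta [18.2 -0.8 -0.5]
```

>>> send_rows --increments '[[[1,4,-0.5,-0.4,0],[1,4,0,0,0],[1,3,0,0,0],[1,3,0,0,0],[1,2,0,0,0],[1,1,0,0,0],[1,0,0,0,0]]]'

```text
time: 45.2
ee_pos: [0.4266, -0.0878, 0.0699]
ee_rot: [1.46, 1.025, -1.46]
wrist_force: [-0.6, 0.1, -0.3]
gripper_width: 0.043
```

```bash
python3 - <<'E'
from h import *
s=to(426.9,-87.8,69.5)
E
```

```text
t 45.2 ee [426.6 -87.8  69.9] w 43.0 F [-0.6  0.1 -0.3] Rrow [ 0.94 -0.34] q [-0.47  0.34  1.95  0.    0.86 -0.13]
tool delta [ 0.4  0.3 -0.1]
```

>>> send_rows --increments '[[[1,0.5,0,0,0],[1,0.5,0,0,0],[1,0,0,0,0]]]'

```text
time: 45.58
ee_pos: [0.4267, -0.0879, 0.0694]
ee_rot: [1.46, 1.024, -1.46]
wrist_force: [-0.8, 0.7, 5.6]
gripper_width: 0.043
```

Contact, so I release and back off.

>>> send_rows --increments '[[[0,0,0,0,0],[-0.7,0,0,0,0],[-0.7,0,0,0,0],[-0.7,-15,0,0,0],[-0.7,-45,0,0,0],[-0.7,-25,0,0,0],[-0.7,0,0,0,0],[-0.7,0,0,0,0]]]'

```text
time: 46.58
ee_pos: [0.4261, -0.0876, 0.1529]
ee_rot: [1.46, 1.026, -1.461]
wrist_force: [-0.4, 0.1, 1.0]
gripper_width: 0.0727
```

```bash
python3 - <<'E'
from h import *
s=to(426.9,-87.8,150)
im,d=env.capture('wrist');im2,d2=env.capture('side');save('s18',np.hstack([cv2.resize(im[130:330,180:450],(400,300)),cv2.resize(im2[190:310,340:500],(400,300))]))
p=env.camera_params('wrist')
hsv=cv2.cvtColor(im,cv2.COLOR_RGB2HSV)
vv,uu=np.mgrid[150:310,220:400];us,vs=uu.ravel(),vv.ravel()
W=world('w',d,us,vs,p,s)*1e3
for a,b,r in[(74,83,27),(68.5,72,35),(95,106,20)]:
    Q=W[(W[:,2]>a)&(W[:,2]<b)&(np.hypot(W[:,0]-426,W[:,1]+87)<r)]
    print(len(Q),np.median(Q,0),np.percentile(Q[:,2],[5,95]),cv2.minEnclosingCircle(Q[:,:2].astype(np.float32)))
for l in['bush','sprocket','lining','pressure_plate','disc_springs']:print(l,[(np.round(r['location'],4),round(r['score'],2)) for r in env.mark_of('side',l)][:3])
E
```

```text
t 46.575 ee [426.1 -87.6 152.9] w 72.7 F [-0.4  0.1  1. ] Rrow [ 0.94 -0.34] q [-0.47  0.2   1.86  0.    1.08 -0.13]
tool delta [ 2.9  0.8 -0.1]
3041 [429.18869008 -80.13395175  77.77922859] [75.80595416 79.97239892] ((425.7888488769531, -86.64396667480469), 23.31229591369629)
872 [434.93102898 -71.62755995  70.24765758] [68.95146792 71.43124204] ((426.218017578125, -86.66098022460938), 26.237871170043945)
1035 [426.20726018 -83.88814484 100.6006195 ] [ 96.85794966 102.15855581] ((425.7156066894531, -85.53459167480469), 10.426111221313477)
bush []
sprocket [(array([ 0.4237, -0.0856,  0.0466]), 0.65)]
lining [(array([ 0.4265, -0.0872,  0.0612]), 0.72), (array([ 0.4219, -0.0835,  0.0332]), 0.53), (array([ 0.4221, -0.0877,  0.0534]), 0.48)]
pressure_plate [(array([ 0.4245, -0.0883,  0.0606]), 0.64)]
disc_springs [(array([0.469 , 0.1901, 0.0005]), 0.8), (array([ 0.5326,  0.0218, -0.0027]), 0.73), (array([ 5.229e-01,  1.284e-01, -2.000e-04]), 0.69)]
```

View pics/s18.png

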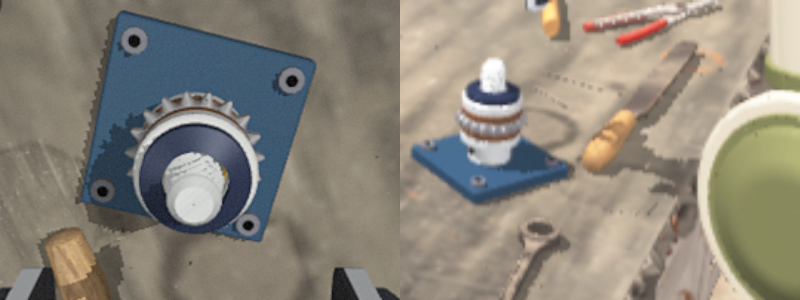

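The stack is complete and concentric: pack top at about 80 mm (79.5 expected), flat, and the gripper is clear.

```bash
python3 -c "
from bench import env
print(env.finish_job())"
```

```text
the job is handed in; nothing more can be done
None
```

The slip clutch is back together on the hub: bush, sprocket, brown lining, pressure plate and dark disc-spring pack, wide rim down. I handed it in at about 47 s of the 102 s. I gripped each part twice, at right angles, to centre it in the fingers before lowering it onto the hub. I did not touch the nut, the broken lining or the coloured look-alike rings.

**Last checks:**
- **Heights:** the wrist camera's depth reading put the lining top at 61.3 mm (expected 61), the plate top at 70.3 mm (expected 70) and the pack top at about 80 mm (expected 79.5).
- **Tilt:** the fitted tilts of the lining and plate were under 0.006 rad. The bush, sprocket and pack were judged flat by eye only.
- **Centring:** the fitted circles of the plate and pack were within about 0.5 mm of each other, and within about 1 mm of the thread top.
- **Release:** the gripper was open and about 50 mm above the thread, with wrist force near zero.

**Disagreements:**
- **Network misses:** in the last side picture it did not find the bush, which is hidden in the stack. It also reported only the coloured decoys as disc springs. The pictures show the dark pack on top of the stack.
- **Network positions:** they were up to about 4 mm off and put the pressure plate at the right height.
- **Camera calibration:** the hub's position differed by 1–2 mm between cameras, so I corrected both against the gripped bush.
- **Finger opening:** it read about 3 mm below the true diameters throughout.

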